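# Open the push-and-turn cap of a solvent can

### The job

Open the solvent can: push its child-resistant cap down firmly but without crushing the neck, and while it is held down turn it anticlockwise (seen from above) until it is free. Then lift the cap off and set it down gently, right way up, in the steel drip tray, let go of it, and leave the other things on the bench alone.

Things in the scene. Friction and masses are not known exactly. Their poses are not given: they have to be found in the camera images.
- cap_mid (a point): Centre, half-way up, of the can's black child-resistant cap: twelve-sided, 48 mm across flats, 34 mm tall (top 17 mm above this point, rim 17 mm below), 40 g, loose, hollow. z up its axis, x through the middle of a flat (one every 30 deg); closed, x lies along the can's x within 0.03 rad. Freed, it comes straight up, clear of the neck after 40 mm; the spring alone lifts it at most 4 mm.
- cap: The same cap; origin at the centre of its lower rim, axes as above. Held down far enough it turns anticlockwise (from above); it is free from 0.95 rad on and meets an end stop at about 1.28 rad. Not pressed far enough it turns only about 0.1 rad.
- can: The rectangular metal solvent can, 80 x 120 x 110 mm (x, y, z) to its flat top, held fast in a low grey cradle screwed to the bench, 92 mm x 172 mm with its ears. Origin at the centre of its underside, z up, y along its long side. The neck stands in the middle of its top.
- can_neck (a point): On the axis of the neck, 130 mm above the bench, 20 mm above the can's top: centre of the closed cap's rim. Axes as the can's. A spring seal lifts the cap with 7 N at rest and 0.5 N more per mm. The cap must go down 2.5 to 11.5 mm to turn (differs, unseen); 1.6 mm lower is a solid stop (spring then 9 to 14 N). The neck cracks if cap and can press on one another with over 30 N in any direction.
- tray_in (a point): Centre of the floor of the shallow open steel drip tray, fixed, 170 x 150 mm (x, y) outside, walls 4 mm thick, rim 18 mm above the bench. The floor is 4 mm thick. Axes along its sides, z up.
- socket: Loose steel socket, 30 mm diameter, 36 mm tall, a bystander between can and tray; origin at its underside.
- tape: Roll of tape lying flat, 90 mm diameter, 24 mm tall, bystander; origin at its underside.
- spray: Spray can, 54 mm diameter, 170 mm tall, bystander; origin at its underside.
- driver: Screwdriver lying on the bench, bystander.
- spanner: Spanner lying on the bench, bystander.
- mug: White mug, 72 mm diameter, 85 mm tall, bystander; origin at its underside.
- carton: Closed cardboard carton, 100 x 130 x 70 mm, bystander; origin at its underside.
- bearing: Dark steel bearing, 52 mm diameter, 17 mm tall, bystander; origin at its underside.
There are look-alikes about, which are no part of the job. What is shaped like the cap but purple or turquoise is not meant.

How it is judged:
By the outcome, as a careful person would: the job done as asked, in the order asked, and still so for the second after the job is handed in, with the robot touching nothing.
It also fails if it takes over 54 s, if anything falls off the work surface, if the arm or the gripper's body presses on something with over 40 N, if the wrist force passes 120 N, or if a joint passes its speed limit or range.

### The arm

A 7-joint arm with a two-finger parallel gripper is mounted at the origin on the work surface. World frame = base frame: x ahead of the robot, y to its left, z up, the work surface at z = 0. Lengths are in m, angles in rad, forces in N, time in s.
With the tool pointing down it reaches from about 0.425 to 0.875 m from the base axis. Payload 4.7 kg.
Tool frame: the origin (TCP) lies on the centre line of the jaws, within the pads' length; the fingertips stand 8 mm ahead of it and the grasp point (between the pads) lies 11 mm behind it; z points along the fingers, y is the direction in which the jaws open and shut (so a half turn about z gives the same grasp; the last joint's range is limited). The gripper opens to 87 mm and grips with 3 to 60 N. Pads are 19 mm wide; open, the fingers measure 117 mm over their backs; the gripper's body (75 mm by 190 mm) begins 51 mm behind the grasp point.
Start: joints at [-1.089, 0.321, -0.07, 1.45, 0.023, 1.371, -0.057], TCP at [0.293, 0.58, 0.231] pointing down, gripper open.
Joint ranges: [-2.86, 2.86], [-0.3, 2.09], [-1.38, 1.24], [0.06, 2.45], [-1.56, 4.7], [0.09, 2.05], [-2.69, 2.69]. Speed limits (rad/s): [2.57, 2.57, 3.14, 3.14, 3.14, 3.14, 3.14].

### API

Orientations are given as a rotation vector (axis times angle).
In Python, from bench import r gives the robot as it stands.
- The arm moves only by the tool drive_tool, never from a script. Its argument "rows" is text: rows parted by semicolons, each of 4 numbers parted by spaces: the shift along the tool's x, y, z in m, then the turn about the tool's z in rad. In form: tx ty tz yaw; .... A call has 1 to 8 rows; each row shifts and turns the commanded pose from where the row before left it, along the tool's axes as they then stand; what a row does not reach is not made up. A row lasts 1/10 s, in which the tool goes at most 50 mm and 8.59 degrees, less where a joint would pass 70% of its speed; a pose out of reach is approached as far as the arm can. A call with a gripper value outside its range is refused whole. "hand" is the closure in counts, from 0 (fully open) to 255 (shut), set as the call begins (left out, the last holds). The fingers move at their own pace and stop on an object; "grip_force" is the grip in N (left out, the last holds). Time passes only in rows, so rows that do not move let the fingers close. It gives the time, the measured TCP pose, the force and the opening at its end, in the units of the state.
- r.get_state(): the state, without advancing time (a new reading comes with each control period).
- r.get_image(name): name is "side" or "top" or "wrist"; returns a dict with "color" (420x560x3 uint8, red, green, blue), "fx", "fy", "cx", "cy" (pixels), "T" (4x4, takes a point from camera to world coordinates). Camera axes: x right, y up, looking along -z (the intrinsics and any distortion apply to the point x, -y, -z); pixel columns grow to the right and rows downward; lengths in m; the calibration is good to about 2 mm. A picture is of the moment at which its call begins. There is no depth.
- r.job_done(): hands the job in, once; it reports no verdict.
The state is a dict: "t": time; "q": joint angles; "qvel": joint speeds; "tau": joint torques, N m; "ee_pos": TCP position; "tcp_rot": TCP orientation; "wrist_force": force on the tool from outside, world axes, zero at the start; "wrist_torque": the same for the moment, N m; "width": finger opening in m.
Only numpy, scipy, OpenCV 4.12 (cv2) and the standard library are available. Lean on these libraries where they do the work, as an engineer would, in place of code of your own. Each camera call takes 0.05 s, during which the arm holds its last target.

## Working session

There is one attempt and no reset: what is moved stays moved. The work goes in short steps, Python scripts to look and compute and a tool call to move; the robot and the scene stay as the last step left them, time stands still between calls to the robot, and variables do not carry over. Pictures are saved under pics/ and viewed, and the job is handed in when it is done.

Besides the shell and the picture viewer there is one more tool, called after "Request:" in YAML: its name, and indented under it one key for each argument. drive_tool: Moves the arm, as the interface text tells. Its arguments: {"type":"object","properties":{"rows":{"type":"string"},"hand":{"type":"number"},"grip_force":{"type":"number"}},"required":["rows"]}

```bash
ls; mkdir -p pics; python3 - <<'E'
from bench import r
import cv2,pickle
s=r.get_state();print(s)
d={}
for n in("side","top","wrist"):
    im=r.get_image(n);d[n]=im
    cv2.imwrite(f"pics/{n}0.png",im["color"][:,:,::-1]);print(n,{k:v for k,v in im.items() if k!="color"})
pickle.dump(d,open("d0.pkl","wb"))
E
```

```text
pics
{'t': 0.0, 'q': array([-1.08889656,  0.32181548, -0.07007475,  1.4516725 ,  0.02261708,
        1.37080085, -0.0569325 ]), 'qvel': array([-0.00021519, -0.00090583, -0.00134421,  0.00069518,  0.00034925,
        0.00080678, -0.00121157]), 'tau': array([-6.43753697e-05, -4.91278303e+01, -4.03972026e-01, -3.12526309e+01,
       -6.38717436e-02,  4.38043533e-02,  1.79892613e-04]), 'ee_pos': array([0.29291222, 0.57965666, 0.22946757]), 'tcp_rot': array([-7.28072607e-01, -3.05572509e+00,  2.95487576e-03]), 'wrist_force': array([-0.5368447 ,  0.72343806,  0.01425558]), 'wrist_torque': array([-0.0218392 ,  0.00375051,  0.03279091]), 'width': 0.08697530313136452}
side {'fx': 396.252076817708, 'fy': 396.252076817708, 'cx': 287.40993210918083, 'cy': 214.59269262275672, 'T': array([[ 0.91150761,  0.20170926, -0.35842329,  0.24931539],
       [-0.411058  ,  0.4179581 , -0.81014958, -0.76977309],
       [-0.01360875,  0.88579027,  0.4638862 ,  0.56495413],
       [ 0.        ,  0.        ,  0.        ,  1.        ]])}
top {'fx': 419.71268070850414, 'fy': 419.71268070850414, 'cx': 279.38167609572383, 'cy': 211.22800235743716, 'T': array([[ 0.04630633,  0.97873072, -0.19985471,  0.39506963],
       [-0.99892424,  0.04487599, -0.01168351,  0.00322945],
       [-0.00246633,  0.20018074,  0.97975588,  1.15728537],
       [ 0.        ,  0.        ,  0.        ,  1.        ]])}
wrist {'fx': 308.36987585387755, 'fy': 308.36987585387755, 'cx': 282.2493493869349, 'cy': 212.63574449471716, 'T': array([[ 0.44999482, -0.85196176, -0.26770473,  0.21836107],
       [ 0.89302991,  0.42879826,  0.13649039,  0.61740688],
       [-0.00149327, -0.30048831,  0.95378433,  0.38318987],
       [ 0.        ,  0.        ,  0.        ,  1.        ]])}
```

View pics/side0.png

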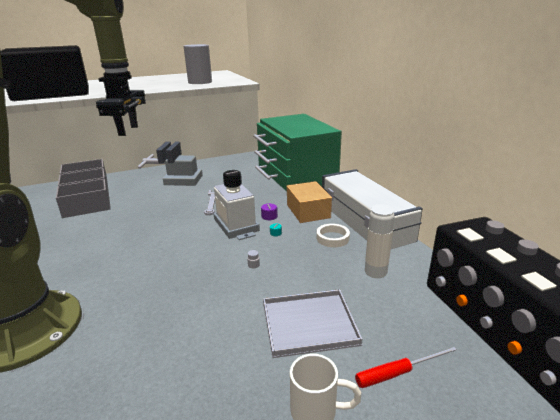

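View pics/top0.png

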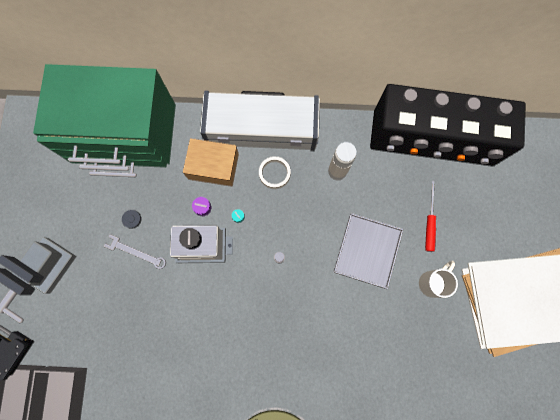

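View pics/wrist0.png

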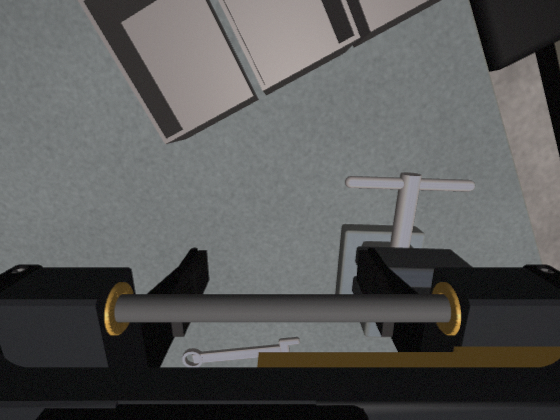

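The top picture shows the can with its cap at about (190,238), the tray at (368,250) and the socket at (279,257). The purple and turquoise look-alikes are at (201,206) and (238,215). I'll enlarge crops around the can.

```bash
cat > h.py <<'E'
import numpy as np,pickle,cv2
def px2z(im,u,v,z):
    T=im["T"];d=np.array([(u-im["cx"])/im["fx"],-(v-im["cy"])/im["fy"],-1.0])
    w=T[:3,:3]@d;o=T[:3,3];return o+w*(z-o[2])/w[2]
def w2px(im,p):
    T=im["T"];c=T[:3,:3].T@(np.array(p)-T[:3,3])
    return np.array([im["cx"]+im["fx"]*c[0]/-c[2],im["cy"]+im["fy"]*(-c[1])/-c[2]])
def crop(im,u0,v0,w,h,k,name):
    c=im["color"][v0:v0+h,u0:u0+w,::-1];cv2.imwrite(name,cv2.resize(c,None,fx=k,fy=k,interpolation=cv2.INTER_CUBIC))
E
python3 - <<'E'
from h import *
d=pickle.load(open("d0.pkl","rb"))
crop(d["top"],155,210,90,66,8,"pics/t1.png")
crop(d["side"],195,155,90,90,6,"pics/s1.png")
crop(d["top"],325,205,90,90,6,"pics/t2.png")
E
```

```text
(no output)
```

View pics/t1.png

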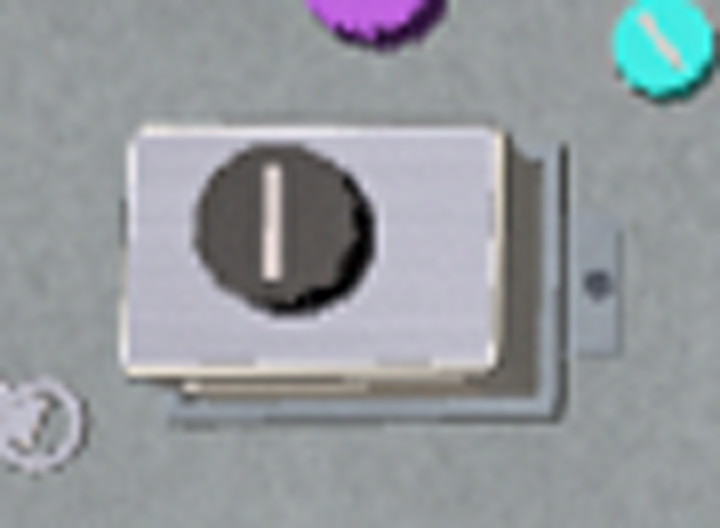

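View pics/s1.png

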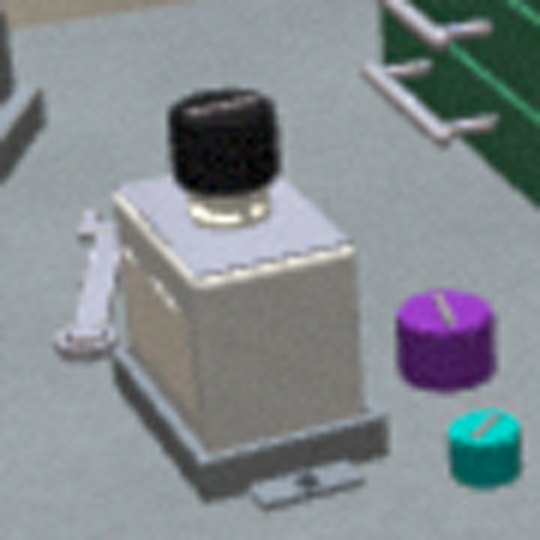

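View pics/t2.png

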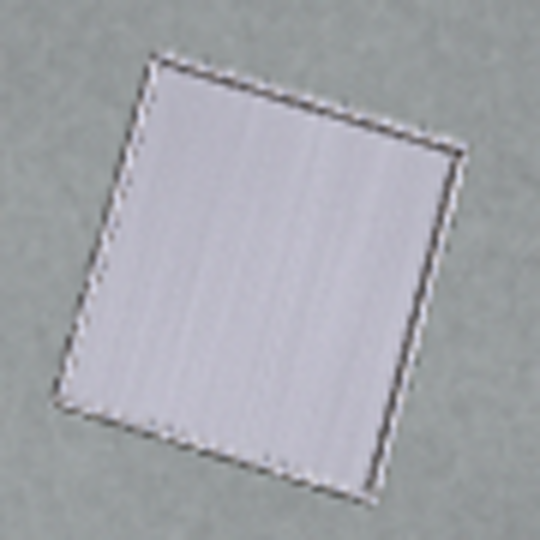

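```bash
python3 - <<'E'
from h import *
d=pickle.load(open("d0.pkl","rb"));T=d["top"];S=d["side"]
f=lambda x,y,u0,v0,k:(u0+(x+.5)/k-.5,v0+(y+.5)/k-.5)
c=np.array([px2z(T,*f(x,y,155,210,8),.11)[:2] for x,y in[(133,128),(503,130),(497,370),(123,373)]])
print(c,c.mean(0)); e=np.diff(np.vstack([c,c[:1]]),axis=0);print(np.hypot(*e.T),np.degrees(np.arctan2(e[:,1],e[:,0])))
print("cap",px2z(T,*f(274,222,155,210,8),.164))
print("line",[px2z(T,*f(x,y,155,210,8),.164) for x,y in((271,165),(271,280))])
p=f(224,105,195,155,6);print("side cap top",px2z(S,*p,.164))
sc=np.array([px2z(S,*f(x,y,195,155,6),.11)[:2] for x,y in((117,190),(195,283),(355,246))]);print("side can corners",sc,(sc[0]+sc[2])/2)
t=np.array([px2z(T,*f(x,y,325,205,6),.018)[:2] for x,y in[(153,55),(466,150),(375,502),(55,402)]])
print(t,t.mean(0)); e=np.diff(np.vstack([t,t[:1]]),axis=0);print(np.hypot(*e.T),np.degrees(np.arctan2(e[:,1],e[:,0])))
for n,u,v,z in(("socket",279,257,.036),("purple",201,206,.03),("turq",238,215,.03),("spray",345,153,.17),("tape",275,172,.024),("carton",210,160,.07),("mug",442,284,.085)):print(n,px2z(T,u,v,z))
E
```

```text
[[0.55917037 0.2875332 ]
 [0.56390427 0.17051563]
 [0.48818682 0.16663542]
 [0.48188168 0.2830715 ]] [0.52328578 0.22693894]
[0.11711328 0.07581681 0.11660666 0.07741737] [ -87.68338364 -177.06639224   93.09960038    3.30388565]
cap [0.52431625 0.22804721 0.164     ]
line [array([0.54141864, 0.23048349, 0.164     ]), array([0.50695099, 0.22738362, 0.164     ])]
side cap top [0.52511237 0.22733387 0.164     ]
side can corners [[0.48270337 0.27740808]
 [0.48691599 0.16121281]
 [0.56400038 0.1668166 ]] [0.52335188 0.22211234]
[[ 0.6293108  -0.17886765]
 [ 0.59155617 -0.3223615 ]
 [ 0.43105769 -0.28002678]
 [ 0.46859705 -0.13699006]] [ 0.53013043 -0.2295615 ]
[0.14837755 0.16598792 0.14788072 0.16608023] [-104.74098492  165.22363024   75.29461063  -14.60493972]
socket [0.49926994 0.01184737 0.036     ]
purple [0.62980281 0.23264728 0.03      ]
turq [0.60930434 0.12932743 0.03      ]
spray [ 0.75051665 -0.14010312  0.17      ]
tape [0.73805194 0.03425117 0.024     ]
carton [0.74993058 0.21078912 0.07      ]
mug [ 0.44586193 -0.40135876  0.085     ]
```

```bash
cat >> h.py <<'E'
from scipy.spatial.transform import Rotation as R
def plan(s,target,jawdeg):
    M=R.from_rotvec(s["tcp_rot"]).as_matrix();d=M.T@(np.array(target)-s["ee_pos"])
    ya=np.degrees(np.arctan2(M[1,1],M[0,1]))
    print("tool x",M[:,0].round(3),"y",M[:,1].round(3),"z",M[:,2].round(4),"jaw angle",ya.round(2),"delta tool",d.round(4))
    # yaw positive about tool z (down) lowers jaw angle
    for k in range(-3,4):
        a=(ya-jawdeg)-30*k; print("  yaw opt",k,np.radians(a).round(4),"rad")
    print("q",s["q"].round(3),"F",s["wrist_force"].round(2),"Tq",s["wrist_torque"].round(3),"ee",s["ee_pos"].round(4),"w",s["width"].round(4),"t",s["t"])
E
python3 - <<'E'
from h import *
from bench import r
plan(r.get_state(),(.4244,.228,.23),4)
E
```

```text
tool x [-0.893  0.451 -0.   ] y [ 0.451  0.893 -0.001] z [-5.0e-04 -1.3e-03 -1.0e+00] jaw angle 63.2 delta tool [-2.759e-01 -2.547e-01  1.000e-04]
  yaw opt -3 2.604 rad
  yaw opt -2 2.0804 rad
  yaw opt -1 1.5568 rad
  yaw opt 0 1.0332 rad
  yaw opt 1 0.5096 rad
  yaw opt 2 -0.014 rad
  yaw opt 3 -0.5376 radTraceback (most recent call last):
  File "<stdin>", line 3, in <module>
  File "h.py", line 18, in plan
    print("q",s["q"].round(3),"F",s["wrist_force"].round(2),"Tq",s["wrist_torque"].round(3),"ee",s["ee_pos"].round(4),"w",s["width"].round(4),"t",s["t"])
                                                                                                                          ^^^^^^^^^^^^^^^^
AttributeError: 'float' object has no attribute 'round'
```

Request:
drive_tool:
  rows: "0 0 -0.03 0; -0.02 -0.015 -0.02 0; -0.035 -0.025 0 0; -0.035 -0.025 0 0; -0.035 -0.025 0 0; -0.035 -0.025 0 0; -0.035 -0.025 0 0; -0.035 -0.025 0 0"
  hand: 0
  grip_force: 40

```text
t: 0.95
ee_pos: [0.4245, 0.3274, 0.2804]
tcp_rot: [-0.728, -3.056, -0.0]
wrist_force: [0.1, -1.0, 0.4]
width: 0.0867
```

Request:
drive_tool:
  rows: "-0.035 -0.025 0 0; -0.035 -0.025 0 0; -0.035 -0.025 0 0; -0.035 -0.025 0 0; -0.035 -0.025 0 0; -0.02 -0.015 0 0; 0 0 0 0.14; 0 0 0 0.14"

```text
t: 1.75
ee_pos: [0.5351, 0.1148, 0.2802]
tcp_rot: [-1.16, -2.919, 0.001]
wrist_force: [-0.2, -0.0, -0.7]
width: 0.0871
```

Request:
drive_tool:
  rows: "0 0 0 0.14; 0 0 0 0.14; 0 0 0 0.14; 0 0 0 0.14; 0 0 0 0.14; 0 0 0 0.05; 0 0 0 0"

```text
t: 2.45
ee_pos: [0.5348, 0.1163, 0.2803]
tcp_rot: [-2.139, -2.301, 0.001]
wrist_force: [-0.3, -0.2, -0.1]
width: 0.0866
```

```bash
sed -i 's/s\["width"\].round(4)/round(s["width"],4)/' h.py; python3 - <<'E'
from h import *
from bench import r
plan(r.get_state(),(.5244,.228,.23),4)
im=r.get_image("wrist");pickle.dump(im,open("w1.pkl","wb"));cv2.imwrite("pics/w1.png",im["color"][:,:,::-1])
print(w2px(im,(.5244,.2275,.164)),w2px(im,(.5233,.2269,.11)),im["T"])
E
```

```text
tool x [-0.073  0.997 -0.   ] y [ 0.997  0.073 -0.   ] z [-4.e-04 -2.e-04 -1.e+00] jaw angle 4.19 delta tool [ 0.1122 -0.0021  0.0503]
  yaw opt -3 1.5741 rad
  yaw opt -2 1.0505 rad
  yaw opt -1 0.5269 rad
  yaw opt 0 0.0033 rad
  yaw opt 1 -0.5203 rad
  yaw opt 2 -1.0439 rad
  yaw opt 3 -1.5675 rad
q [-0.593  0.078  0.353  1.645 -0.027  1.424 -0.165] F [-0.33 -0.18 -0.08] Tq [-0.095  0.038  0.003] ee [0.5348 0.1163 0.2803] w 0.0866 t 2.45
[280.31654606  78.4008771 ] [279.54535362  85.3144351 ] [[ 0.99725739 -0.07094187 -0.02109368  0.52839127]
 [ 0.07400132  0.95105537  0.30002913  0.19925304]
 [-0.00122337 -0.30076723  0.9536968   0.43391591]
 [ 0.          0.          0.          1.        ]]
```

View pics/w1.png

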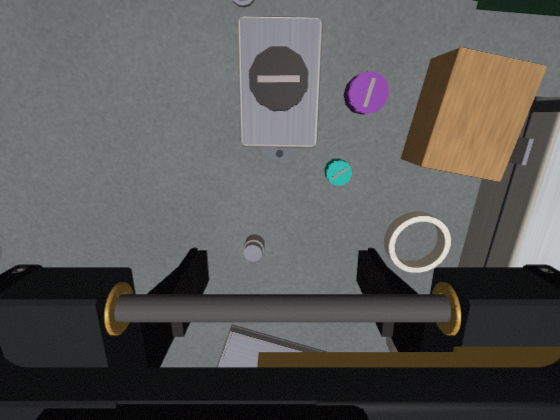

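```bash
python3 - <<'E'
from h import *
im=pickle.load(open("w1.pkl","rb"));crop(im,225,5,110,150,4,"pics/w1c.png")
g=cv2.cvtColor(im["color"],cv2.COLOR_RGB2GRAY)[35:120,243:316]
m=((g<85)*255).astype(np.uint8);cs,_=cv2.findContours(m,cv2.RETR_EXTERNAL,cv2.CHAIN_APPROX_NONE)
c=max(cs,key=cv2.contourArea);e=cv2.minEnclosingCircle(c);el=cv2.fitEllipse(c);print(e,el)
E
```

```text
((34.5, 43.5), 32.626773834228516) ((35.071868896484375, 43.20582962036133), (57.5423583984375, 63.743770599365234), 177.98216247558594)
```

View pics/w1c.png

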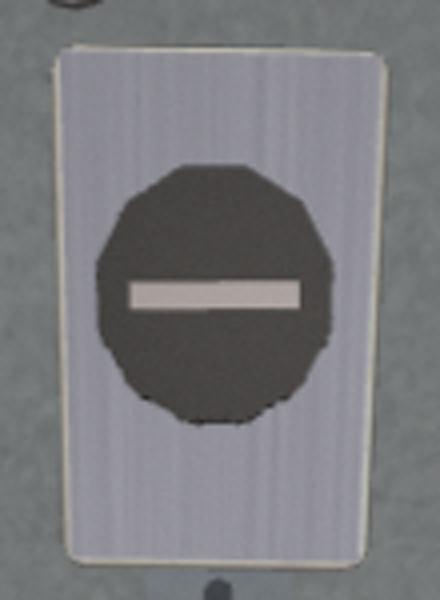

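```bash
python3 - <<'E'
from h import *
im=pickle.load(open("w1.pkl","rb"))
f=lambda x,y:(225+(x+.5)/4-.5,5+(y+.5)/4-.5)
P=lambda x,y,z:px2z(im,*f(x,y),z)[:2]
a,b=P(130,296,.164),P(300,294,.164);print("line",(a+b)/2,np.degrees(np.arctan2(*(b-a)[::-1])),np.linalg.norm(b-a))
a,b=P(97,294,.164),P(333,293,.164);print("LR flats",a,b,(a+b)/2,np.linalg.norm(b-a))
a,b=P(183,166,.164),P(247,166,.164);print("top flat",a,b,np.degrees(np.arctan2(*(b-a)[::-1])))
c=np.array([P(x,y,.11) for x,y in((57,47),(386,55),(362,563),(67,560))]);print(c,c.mean(0));e=np.diff(np.vstack([c,c[:1]]),axis=0);print(np.hypot(*e.T),np.degrees(np.arctan2(e[:,1],e[:,0])))
E
```

```text
line [0.52283088 0.22740302] 4.857852868358615 0.03430143498259432
LR flats [0.49908393 0.22583051] [0.54653855 0.22953204] [0.52281124 0.22768128] 0.047598765415711265
top flat [0.5149411  0.25020162] [0.52745521 0.25112727] 4.230393373639736
[[0.48190134 0.28267089]
 [0.55732459 0.28663386]
 [0.56395894 0.1723408 ]
 [0.48813835 0.16746599]] [0.5228308  0.22727788]
[0.07552729 0.11448545 0.07597714 0.11537361] [   3.00773365  -86.67788839 -176.32128403   93.09887653]
```

Request:
drive_tool:
  rows: "0.037 -0.001 0 -0.005; 0.037 -0.001 0 0; 0.038 -0.0014 0 0; 0 0 0.04 0; 0 0 0.04 0; 0 0 0 0; 0 0 0 0"

```text
t: 3.2
ee_pos: [0.5229, 0.2275, 0.2009]
tcp_rot: [-2.133, -2.307, 0.001]
wrist_force: [0.6, -0.7, 0.5]
width: 0.0871
```

```bash
python3 - <<'E'
from h import *
from bench import r
plan(r.get_state(),(.5232,.2275,.139),4.5)
for n in("wrist","side"):
    im=r.get_image(n);pickle.dump(im,open(n+"2.pkl","wb"));cv2.imwrite(f"pics/{n}2.png",im["color"][:,:,::-1])
crop(im,180,110,110,110,5,"pics/side2c.png")
E
```

```text
tool x [-0.078  0.997 -0.   ] y [ 0.997  0.078 -0.001] z [-8.e-04 -5.e-04 -1.e+00] jaw angle 4.49 delta tool [0.     0.0003 0.0619]
  yaw opt -3 1.5707 rad
  yaw opt -2 1.0471 rad
  yaw opt -1 0.5235 rad
  yaw opt 0 -0.0001 rad
  yaw opt 1 -0.5237 rad
  yaw opt 2 -1.0473 rad
  yaw opt 3 -1.5709 rad
q [-0.695  0.168  0.267  1.705 -0.046  1.276 -0.34 ] F [ 0.62 -0.74  0.5 ] Tq [-0.058  0.015 -0.034] ee [0.5229 0.2275 0.2009] w 0.0871 t 3.2
```

View pics/wrist2.png

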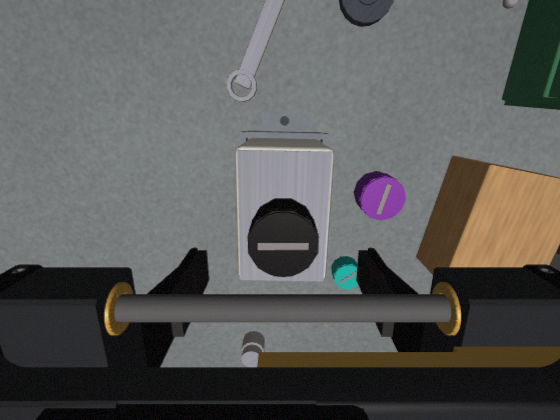

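View pics/side2c.png

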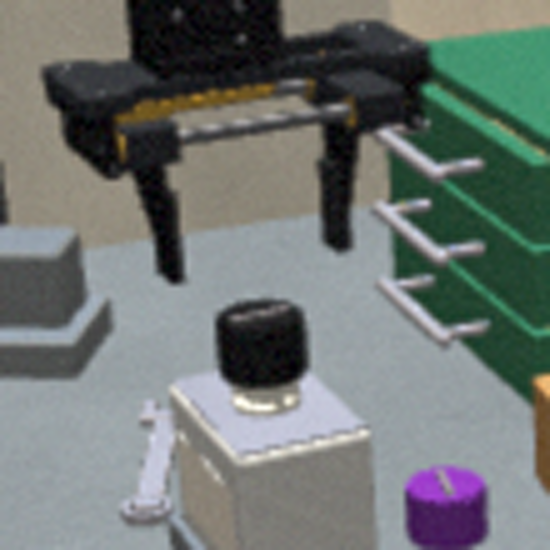

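The wrist picture shows the cap at (283,237), midway between the fingers at x = 208 and 358. I'll go down and close gently.

Request:
drive_tool:
  rows: "0 0.0002 0.025 0; 0 0 0.025 0; 0 0 0.012 0; 0 0 0 0; 0 0 0 0"

```text
t: 3.8
ee_pos: [0.5242, 0.2281, 0.1402]
tcp_rot: [2.133, 2.306, 0.004]
wrist_force: [0.2, 0.1, 0.9]
width: 0.0869
```

Request:
drive_tool:
  rows: "0 0 0 0; 0 0 0 0; 0 0 0 0; 0 0 0 0; 0 0 0 0; 0 0 0 0; 0 0 0 0; 0 0 0 0"
  hand: 255
  grip_force: 10

```text
t: 4.6
ee_pos: [0.5232, 0.2278, 0.1386]
tcp_rot: [-2.133, -2.306, -0.0]
wrist_force: [-0.9, -0.6, 0.9]
width: 0.0478
```

```bash
python3 - <<'E'
from h import *
from bench import r
plan(r.get_state(),(.5232,.2275,.139),4.5)
im=r.get_image("side");crop(im,180,110,110,110,5,"pics/side3c.png")
E
```

```text
tool x [-0.078  0.997  0.   ] y [0.997 0.078 0.   ] z [ 0.e+00  1.e-04 -1.e+00] jaw angle 4.47 delta tool [-0.0003 -0.     -0.0004]
  yaw opt -3 1.5703 rad
  yaw opt -2 1.0467 rad
  yaw opt -1 0.5231 rad
  yaw opt 0 -0.0005 rad
  yaw opt 1 -0.5241 rad
  yaw opt 2 -1.0477 rad
  yaw opt 3 -1.5713 rad
q [-0.689  0.217  0.264  1.778 -0.062  1.154 -0.329] F [-0.9  -0.55  0.93] Tq [-0.053  0.11   0.022] ee [0.5232 0.2278 0.1386] w 0.0478 t 4.6
```

View pics/side3c.png

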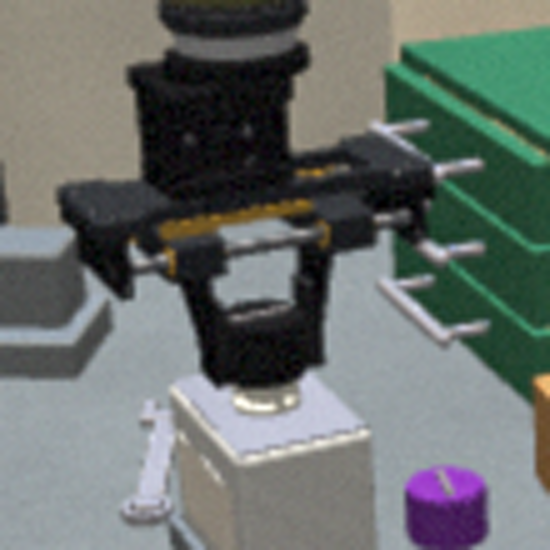

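Request:
drive_tool:
  rows: "0 0 0 0; 0 0 0 0; 0 0 0.001 0; 0 0 0.001 0; 0 0 0 0"
  grip_force: 40

```text
t: 5.15
ee_pos: [0.5233, 0.2278, 0.1376]
tcp_rot: [-2.133, -2.306, -0.001]
wrist_force: [-2.7, -0.4, 6.7]
width: 0.048
```

Request:
drive_tool:
  rows: "0 0 0.0005 0; 0 0 0.0005 0; 0 0 0 0; 0 0 0 0"

```text
t: 5.55
ee_pos: [0.5234, 0.2278, 0.1369]
tcp_rot: [-2.133, -2.306, -0.001]
wrist_force: [-2.7, -1.4, 6.9]
width: 0.0474
```

Request:
drive_tool:
  rows: "0 0 0.0005 0; 0 0 0.0005 0; 0 0 0 0; 0 0 0 0"

```text
t: 5.95
ee_pos: [0.5233, 0.2278, 0.1359]
tcp_rot: [-2.133, -2.306, -0.001]
wrist_force: [-3.0, -1.4, 7.4]
width: 0.0472
```

Request:
drive_tool:
  rows: "0 0 0.0005 0; 0 0 0.0005 0; 0 0 0 0; 0 0 0 0"

```text
t: 6.35
ee_pos: [0.5233, 0.2278, 0.135]
tcp_rot: [-2.133, -2.306, -0.001]
wrist_force: [-3.5, -0.7, 7.4]
width: 0.0478
```

Request:
drive_tool:
  rows: "0 0 0.0005 0; 0 0 0.0005 0; 0 0 0 0; 0 0 0 0"

```text
t: 6.75
ee_pos: [0.5233, 0.2278, 0.1341]
tcp_rot: [-2.133, -2.306, -0.001]
wrist_force: [-4.0, -1.3, 8.9]
width: 0.0478
```

Request:
drive_tool:
  rows: "0 -0.0003 0.0005 0; 0 0 0.0005 0; 0 0 0 0; 0 0 0 0"

```text
t: 7.15
ee_pos: [0.5234, 0.2278, 0.1333]
tcp_rot: [2.133, 2.306, 0.002]
wrist_force: [-2.7, -1.3, 9.6]
width: 0.0477
```

Request:
drive_tool:
  rows: "0 0 0.0005 0; 0 0 0.0005 0; 0 0 0 0; 0 0 0 0"

```text
t: 7.55
ee_pos: [0.5233, 0.2278, 0.1324]
tcp_rot: [2.133, 2.306, 0.002]
wrist_force: [-3.4, -1.0, 10.2]
width: 0.0478
```

Request:
drive_tool:
  rows: "0 0 0.0005 0; 0 0 0.0005 0; 0 0 0 0; 0 0 0 0"

```text
t: 7.95
ee_pos: [0.5234, 0.2278, 0.1319]
tcp_rot: [2.133, 2.306, 0.002]
wrist_force: [-4.1, -1.6, 11.1]
width: 0.0476
```

Request:
drive_tool:
  rows: "0 0 0.0005 0; 0 0 0.0005 0; 0 0 0 0; 0 0 0 0"

```text
t: 8.35
ee_pos: [0.5234, 0.2278, 0.1319]
tcp_rot: [-2.133, -2.306, -0.003]
wrist_force: [-5.4, -2.9, 17.4]
width: 0.0478
```

Request:
drive_tool:
  rows: "0 0 0.0005 0; 0 0 0.0005 0; 0 0 0 0; 0 0 0 0"

```text
t: 8.75
ee_pos: [0.5234, 0.2278, 0.1318]
tcp_rot: [-2.133, -2.306, -0.003]
wrist_force: [-7.7, -4.1, 21.5]
width: 0.0479
```

The solid stop is at z = 0.1319. I'll back off so the cap sits within the 1.6 mm window, then turn.

Request:
drive_tool:
  rows: "0 -0.0003 -0.001 0; 0 0 -0.001 0; 0 0 -0.0004 0; 0 0 0 0; 0 0 0 0"

```text
t: 9.25
ee_pos: [0.5234, 0.2278, 0.132]
tcp_rot: [2.133, 2.306, 0.003]
wrist_force: [-3.0, -1.3, 10.2]
width: 0.0474
```

Request:
drive_tool:
  rows: "0 0 0 -0.05; 0 0 0 -0.05; 0 0 0 -0.05; 0 0 0 0; 0 0 0 0"

```text
t: 9.75
ee_pos: [0.524, 0.2283, 0.1323]
tcp_rot: [1.953, 2.459, 0.006]
wrist_force: [-1.7, -0.0, 9.9]
width: 0.0479
```

```bash
python3 - <<'E'
from h import *
from bench import r
plan(r.get_state(),(.5232,.2275,.139),4.5)
E
```

```text
tool x [-0.226  0.974  0.001] y [0.974 0.226 0.004] z [ 0.0034  0.002  -1.    ] jaw angle 13.07 delta tool [-0.0006 -0.001  -0.0067]
  yaw opt -3 1.7203 rad
  yaw opt -2 1.1967 rad
  yaw opt -1 0.6731 rad
  yaw opt 0 0.1495 rad
  yaw opt 1 -0.3741 rad
  yaw opt 2 -0.8977 rad
  yaw opt 3 -1.4213 rad
q [-0.674  0.222  0.247  1.785 -0.06   1.138 -0.181] F [-1.73 -0.03  9.92] Tq [-0.206  0.293  0.02 ] ee [0.524  0.2283 0.1323] w 0.0479 t 9.75
```

Request:
drive_tool:
  rows: "0 0 0 -0.06; 0 0 0 -0.06; 0 0 0 -0.06; 0 0 0 0; 0 0 0 0"

```text
t: 10.25
ee_pos: [0.5243, 0.2285, 0.1324]
tcp_rot: [1.724, 2.624, 0.007]
wrist_force: [-1.0, -0.7, 9.8]
width: 0.0479
```

```bash
python3 - <<'E'
from h import *
from bench import r
plan(r.get_state(),(.5232,.2275,.139),4.5)
for n in("wrist","side"):
    im=r.get_image(n);cv2.imwrite(f"pics/{n}4.png",im["color"][:,:,::-1])
crop(im,180,110,110,110,5,"pics/side4c.png")
E
```

```text
tool x [-0.397  0.918  0.001] y [0.918 0.397 0.005] z [ 0.004   0.0024 -1.    ] jaw angle 23.38 delta tool [-0.0005 -0.0014 -0.0066]
  yaw opt -3 1.9004 rad
  yaw opt -2 1.3768 rad
  yaw opt -1 0.8532 rad
  yaw opt 0 0.3296 rad
  yaw opt 1 -0.194 rad
  yaw opt 2 -0.7176 rad
  yaw opt 3 -1.2412 rad
q [-0.657  0.221  0.227  1.784 -0.055  1.137 -0.004] F [-1.05 -0.73  9.77] Tq [-0.168  0.152  0.069] ee [0.5243 0.2285 0.1324] w 0.0479 t 10.25
```

View pics/wrist4.png

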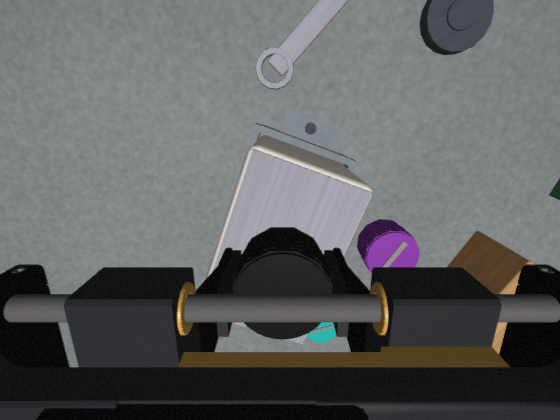

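The cap is turning with the jaws: the opening is still 47.9 mm, the torque is low, and 0.33 rad is done. I'll continue.

Request:
drive_tool:
  rows: "0 0 0 -0.06; 0 0 0 -0.06; 0 0 0 -0.06; 0 0 0 -0.06; 0 0 0 -0.06; 0 0 0 0; 0 0 0 0"

```text
t: 11.05
ee_pos: [0.5243, 0.2287, 0.1325]
tcp_rot: [1.312, 2.851, 0.007]
wrist_force: [-0.0, 0.3, 9.3]
width: 0.0476
```

Request:
drive_tool:
  rows: "0 0 0 -0.06; 0 0 0 -0.06; 0 0 0 -0.06; 0 0 0 -0.06; 0 0 0 -0.06; 0 0 0 0; 0 0 0 0"

```text
t: 11.75
ee_pos: [0.5243, 0.2288, 0.1325]
tcp_rot: [0.871, 3.015, 0.006]
wrist_force: [0.3, 1.3, 9.2]
width: 0.0476
```

Request:
drive_tool:
  rows: "0 0 0 -0.05; 0 0 0 -0.05; 0 0 0 -0.05; 0 0 0 -0.03; 0 0 0 0; 0 0 0 0"

```text
t: 12.35
ee_pos: [0.5242, 0.2287, 0.1324]
tcp_rot: [0.597, 3.081, 0.005]
wrist_force: [-1.5, 0.2, 10.0]
width: 0.0479
```

```bash
python3 - <<'E'
from h import *
from bench import r
plan(r.get_state(),(.5232,.2275,.139),4.5)
E
```

```text
tool x [-0.928  0.373 -0.003] y [0.373 0.928 0.004] z [ 0.0039  0.0025 -1.    ] jaw angle 68.08 delta tool [ 0.0004 -0.0015 -0.0066]
  yaw opt -3 2.6805 rad
  yaw opt -2 2.1569 rad
  yaw opt -1 1.6333 rad
  yaw opt 0 1.1097 rad
  yaw opt 1 0.5861 rad
  yaw opt 2 0.0625 rad
  yaw opt 3 -0.4611 rad
q [-0.584  0.22   0.144  1.782 -0.035  1.138  0.759] F [-1.47  0.19 10.04] Tq [-0.001  0.233  0.056] ee [0.5242 0.2287 0.1324] w 0.0479 t 12.35
```

Request:
drive_tool:
  rows: "0 0 -0.003 0; 0 0 -0.003 0; 0 0 -0.003 0; 0 0 -0.002 0; 0 0 0 0; 0 0 0 0"

```text
t: 12.95
ee_pos: [0.5236, 0.2283, 0.1417]
tcp_rot: [0.597, 3.082, 0.003]
wrist_force: [2.4, 2.3, 4.6]
width: 0.0479
```

Request:
drive_tool:
  rows: "0 0 -0.001 0; 0 0 -0.001 0; 0 0 -0.001 0; 0 0 0 0; 0 0 0 0"

```text
t: 13.45
ee_pos: [0.5218, 0.2272, 0.1431]
tcp_rot: [-0.597, -3.083, 0.002]
wrist_force: [0.0, 0.1, -0.8]
width: 0.0473
```

Request:
drive_tool:
  rows: "0 0 -0.003 0; 0 0 -0.005 0; 0 0 -0.005 0; 0 0 -0.005 0; 0 0 0 0"

```text
t: 13.95
ee_pos: [0.5233, 0.228, 0.1632]
tcp_rot: [0.597, 3.083, 0.002]
wrist_force: [0.0, -0.4, -0.0]
width: 0.0477
```

Request:
drive_tool:
  rows: "0 0 -0.008 0; 0 0 -0.01 0; 0 0 -0.015 0; 0 0 -0.02 0; 0 0 -0.02 0; 0 0 0 0; 0 0 0 0"

```text
t: 14.65
ee_pos: [0.5229, 0.2278, 0.2358]
tcp_rot: [0.597, 3.083, 0.002]
wrist_force: [-1.1, -0.2, -1.4]
width: 0.0476
```

```bash
python3 - <<'E'
from h import *
from bench import r
plan(r.get_state(),(.5301,-.2295,.24),4.5)
for n in("wrist","side"):
    im=r.get_image(n);cv2.imwrite(f"pics/{n}5.png",im["color"][:,:,::-1])
E
```

```text
tool x [-0.928  0.373 -0.001] y [0.373 0.928 0.001] z [ 1.4e-03  8.0e-04 -1.0e+00] jaw angle 68.07 delta tool [-0.1775 -0.4215 -0.0046]
  yaw opt -3 2.6803 rad
  yaw opt -2 2.1567 rad
  yaw opt -1 1.6331 rad
  yaw opt 0 1.1095 rad
  yaw opt 1 0.5859 rad
  yaw opt 2 0.0623 rad
  yaw opt 3 -0.4613 rad
q [-0.59   0.146  0.148  1.654 -0.022  1.341  0.749] F [-1.08 -0.16 -1.37] Tq [ 0.005 -0.009 -0.023] ee [0.5229 0.2278 0.2358] w 0.0476 t 14.65
```

View pics/side5.png

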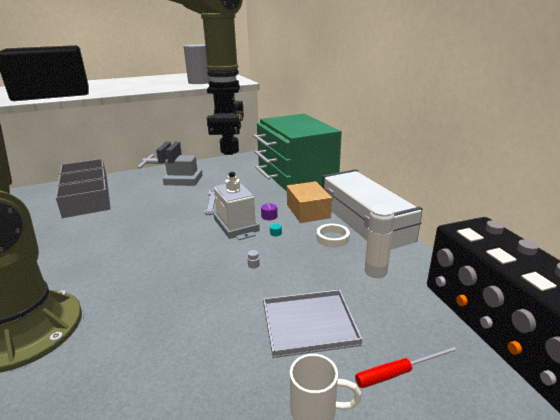

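View pics/wrist5.png

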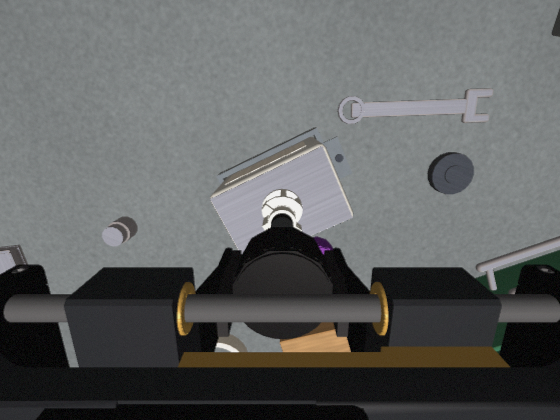

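The cap is in the jaws and the neck is bare (seen at (232,180) in the side picture, and below the gripper in the wrist picture). I'll carry the cap to the tray now.

Request:
drive_tool:
  rows: "-0.005 -0.012 0 0; -0.01 -0.0235 0 0; -0.014 -0.034 0 0; -0.014 -0.034 0 0; -0.014 -0.034 0 0; -0.014 -0.034 0 0; -0.014 -0.034 0 0; -0.014 -0.034 0 0"

```text
t: 15.55
ee_pos: [0.524, -0.0341, 0.2343]
tcp_rot: [-0.599, -3.083, 0.001]
wrist_force: [0.5, -0.3, -0.4]
width: 0.0477
```

Request:
drive_tool:
  rows: "-0.014 -0.034 0 0; -0.014 -0.034 0 0; -0.014 -0.034 0 0; -0.014 -0.034 0 0; -0.014 -0.034 0 0; -0.0085 -0.012 0 0; 0 0 0 0; 0 0 0 0"

```text
t: 16.35
ee_pos: [0.5291, -0.2294, 0.2342]
tcp_rot: [-0.598, -3.082, -0.001]
wrist_force: [0.3, 0.3, 0.2]
width: 0.0477
```

```bash
python3 - <<'E'
from h import *
from bench import r
plan(r.get_state(),(.5301,-.2295,.0126),75)
im=r.get_image("side");cv2.imwrite("pics/side6.png",im["color"][:,:,::-1])
print(w2px(im,(.5301,-.2295,.0126)))
E
```

```text
tool x [-0.927  0.374  0.002] y [0.374 0.927 0.   ] z [-0.0015  0.001  -1.    ] jaw angle 68.03 delta tool [-1.400e-03  2.000e-04  2.216e-01]
  yaw opt -3 1.4491 rad
  yaw opt -2 0.9255 rad
  yaw opt -1 0.4019 rad
  yaw opt 0 -0.1217 rad
  yaw opt 1 -0.6453 rad
  yaw opt 2 -1.1689 rad
  yaw opt 3 -1.6925 rad
q [-0.102  0.173  0.527  1.65  -0.089  1.344  1.626] F [0.28 0.26 0.2 ] Tq [ 0.083 -0.    -0.063] ee [ 0.5291 -0.2294  0.2342] w 0.0477 t 16.35
[308.04141245 317.73444439]
```

View pics/side6.png

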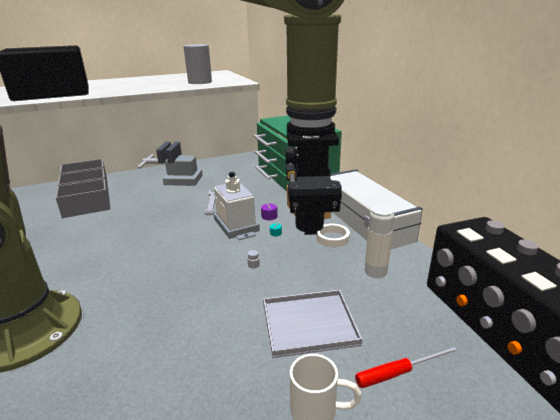

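Request:
drive_tool:
  rows: "0 0 0.02 0; 0 0 0.035 0; 0 0 0.04 0; 0 0 0.04 0; 0 0 0.035 0; 0 0 0.02 0; 0 0 0.01 0; 0 0 0 0"

```text
t: 17.2
ee_pos: [0.5292, -0.228, 0.0338]
tcp_rot: [-0.594, -3.082, -0.001]
wrist_force: [1.0, -0.5, -0.4]
width: 0.0475
```

Request:
drive_tool:
  rows: "0 0 0.005 0; 0 0 0.004 0; 0 0 0 0; 0 0 0 0"

```text
t: 17.6
ee_pos: [0.5302, -0.2297, 0.0265]
tcp_rot: [0.597, 3.083, 0.0]
wrist_force: [-1.1, 0.7, -1.3]
width: 0.0477
```

```bash
python3 - <<'E'
from h import *
from bench import r
plan(r.get_state(),(.5301,-.2295,.0126),75)
im=r.get_image("side");crop(im,235,220,150,140,5,"pics/side7.png")
E
```

```text
tool x [-0.928  0.374 -0.001] y [0.374 0.928 0.   ] z [ 1.e-03 -1.e-04 -1.e+00] jaw angle 68.07 delta tool [0.0002 0.0002 0.0139]
  yaw opt -3 1.4498 rad
  yaw opt -2 0.9262 rad
  yaw opt -1 0.4026 rad
  yaw opt 0 -0.121 rad
  yaw opt 1 -0.6446 rad
  yaw opt 2 -1.1682 rad
  yaw opt 3 -1.6918 rad
q [-0.049  0.382  0.487  1.861 -0.216  0.95   1.723] F [-1.07  0.66 -1.29] Tq [-0.02  -0.    -0.029] ee [ 0.5302 -0.2297  0.0265] w 0.0477 t 17.6
```

View pics/side7.png

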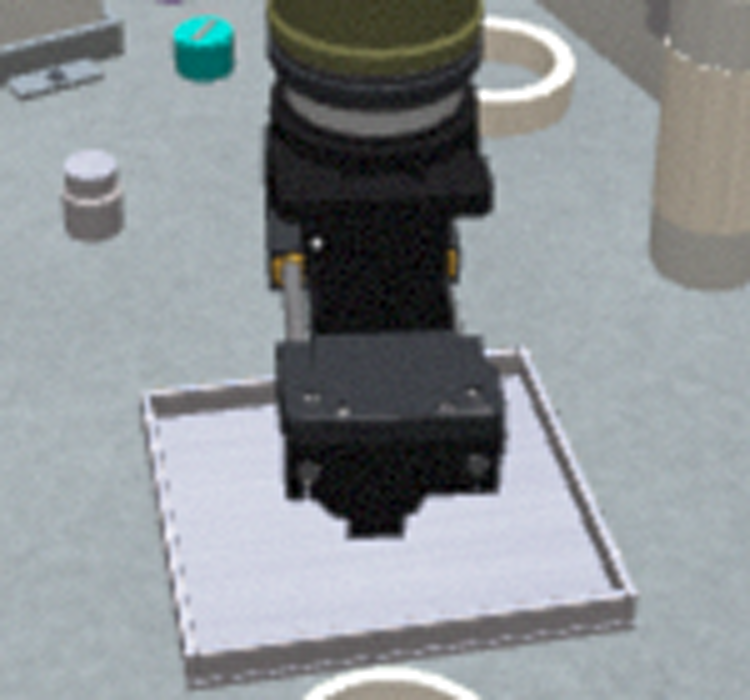

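Request:
drive_tool:
  rows: "0 0 0.004 0; 0 0 0.003 0; 0 0 0.002 0; 0 0 0.001 0; 0 0 0 0; 0 0 0 0"

```text
t: 18.25
ee_pos: [0.5299, -0.2297, 0.0159]
tcp_rot: [0.598, 3.084, 0.0]
wrist_force: [0.0, -0.2, -0.8]
width: 0.0475
```

Request:
drive_tool:
  rows: "0 0 0.0005 0; 0 0 0.0005 0; 0 0 0 0; 0 0 0 0"

```text
t: 18.65
ee_pos: [0.5299, -0.2296, 0.015]
tcp_rot: [0.598, 3.084, 0.0]
wrist_force: [-0.4, 0.4, -0.8]
width: 0.0475
```

Request:
drive_tool:
  rows: "0 0 0.0005 0; 0 0 0.0005 0; 0 0 0 0; 0 0 0 0"

```text
t: 19.05
ee_pos: [0.5298, -0.2296, 0.0139]
tcp_rot: [-0.598, -3.084, -0.0]
wrist_force: [-0.6, 0.2, -0.1]
width: 0.0476
```

Request:
drive_tool:
  rows: "0 0 0.0005 0; 0 0 0.0005 0; 0 0 0 0; 0 0 0 0"

```text
t: 19.45
ee_pos: [0.5298, -0.2296, 0.0129]
tcp_rot: [-0.598, -3.084, -0.0]
wrist_force: [-0.0, 0.3, 0.7]
width: 0.0477
```

Request:
drive_tool:
  rows: "0 0 0.0005 0; 0 0 0 0; 0 0 0 0"

```text
t: 19.75
ee_pos: [0.5299, -0.2296, 0.0125]
tcp_rot: [0.598, 3.084, 0.0]
wrist_force: [-0.0, 0.7, -0.3]
width: 0.0474
```

Request:
drive_tool:
  rows: "0 0 0.0005 0; 0 0 0 0; 0 0 0 0"

```text
t: 20.05
ee_pos: [0.53, -0.2297, 0.0125]
tcp_rot: [0.598, 3.084, 0.0]
wrist_force: [-2.1, 0.6, 5.3]
width: 0.0477
```

Contact came at 0.0125, where the no-slip estimate put it. I'll ease off, then open part way.

Request:
drive_tool:
  rows: "0 0 -0.0004 0; 0 0 0 0"
  grip_force: 10

```text
t: 20.25
ee_pos: [0.53, -0.2297, 0.0125]
tcp_rot: [0.598, 3.084, 0.0]
wrist_force: [-0.7, 1.2, 3.0]
width: 0.0478
```

Request:
drive_tool:
  rows: "0 0 0 0; 0 0 0 0; 0 0 0 0; 0 0 0 0"
  hand: 60

```text
t: 20.65
ee_pos: [0.5303, -0.2293, 0.0125]
tcp_rot: [0.597, 3.084, 0.001]
wrist_force: [1.1, 2.4, 2.8]
width: 0.0648
```

Request:
drive_tool:
  rows: "0 0 -0.001 0; 0 0 -0.004 0; 0 0 -0.01 0; 0 0 -0.015 0; 0 0 -0.02 0; 0 0 -0.03 0; 0 0 -0.04 0; 0 0 0 0"

```text
t: 21.45
ee_pos: [0.5335, -0.2317, 0.1395]
tcp_rot: [0.596, 3.073, -0.001]
wrist_force: [1.0, -0.0, -0.3]
width: 0.067
```

Request:
drive_tool:
  rows: "0 0 -0.04 0; 0 0.03 -0.03 0; 0 0.04 0 0; 0 0.04 0 0; 0 0.03 0 0; 0 0.02 0 0; 0 0 0 0; 0 0 0 0"

```text
t: 22.25
ee_pos: [0.5894, -0.0819, 0.2028]
tcp_rot: [0.597, 3.084, -0.001]
wrist_force: [-0.9, -1.3, 0.3]
width: 0.0668
```

```bash
python3 - <<'E'
from h import *
from bench import r
plan(r.get_state(),(.5301,-.2295,.0126),75)
T=r.get_image("top");cv2.imwrite("pics/top8.png",T["color"][:,:,::-1]);crop(T,325,205,90,90,5,"pics/top8c.png")
im=r.get_image("side");cv2.imwrite("pics/side8.png",im["color"][:,:,::-1]);crop(im,235,265,150,100,5,"pics/side8c.png")
print(w2px(T,(.53,-.2296,.038)))
E
```

```text
tool x [-0.928  0.373 -0.001] y [ 0.373  0.928 -0.001] z [ 2.e-04 -9.e-04 -1.e+00] jaw angle 68.07 delta tool [-0.     -0.1589  0.1903]
  yaw opt -3 1.4499 rad
  yaw opt -2 0.9263 rad
  yaw opt -1 0.4027 rad
  yaw opt 0 -0.1209 rad
  yaw opt 1 -0.6445 rad
  yaw opt 2 -1.1681 rad
  yaw opt 3 -1.6917 rad
q [-0.278  0.227  0.433  1.648 -0.097  1.288  1.361] F [-0.9  -1.3   0.33] Tq [-0.002  0.034  0.042] ee [ 0.5894 -0.0819  0.2028] w 0.0668 t 22.25
[369.84458241 249.5895797 ]
```

View pics/top8.png

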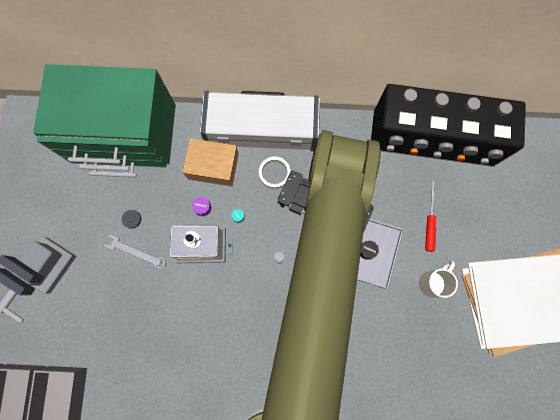

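View pics/side8.png

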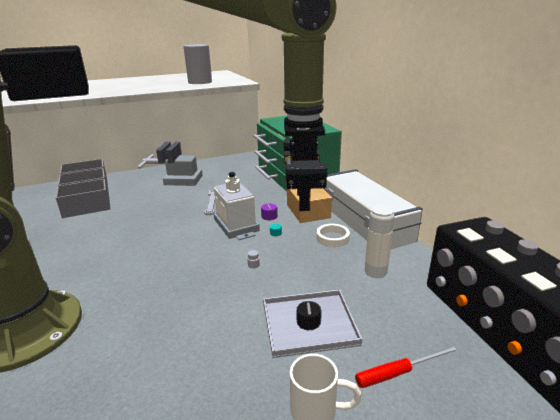

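View pics/side8c.png

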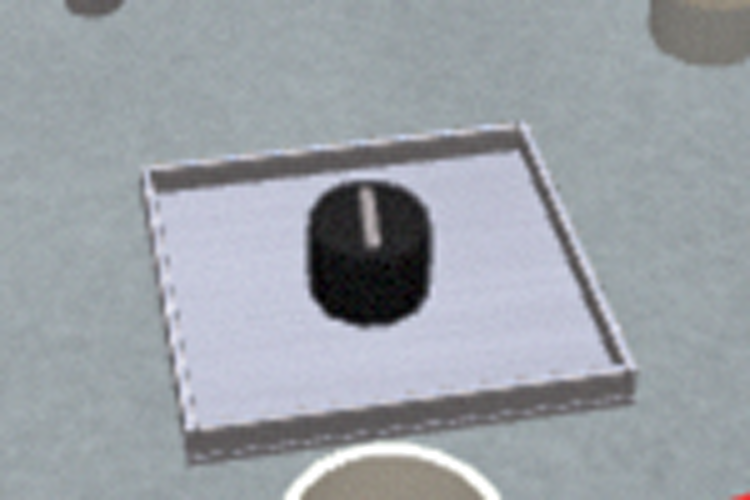

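The cap stands upright in the middle of the tray, at (369,250) in the top picture and (308,316) in the side picture. The gripper is clear and the bystanders are where they were, so I'll hand the job in.

```bash
python3 - <<'E'
from bench import r
print(r.job_done(), r.get_state()["t"])
E
```

```text
the job is handed in; nothing more can be done
the job is handed in; nothing more can be done
```

The can is open, and the cap stands right way up near the middle of the drip tray. I handed the job in after about 22 s of the allowed 54 s.

- **Opening:** I gripped the cap on two flats and pressed down about 7 mm to the solid stop. The highest total force read there was about 23 N, under the 30 N that cracks the neck. I then backed off about 2.4 mm in commanded height and turned the cap 1.11 rad anticlockwise with it held down. The force fell to zero as it came up, and the pictures showed the neck bare.
- **Placing:** The cap touched the tray floor at the height I expected, with about 5 N. I opened the jaws part way and lifted clear.
- **Last checks:** The last top and side pictures showed the cap upright in the tray, the gripper well clear and the other things apparently unmoved. The screwdriver, mug and spray can were checked only by eye.
- **Disagreements:** The top and wrist cameras differed by about 1.5 mm on the cap's position. About 3 N of upward force remained just after the jaws opened, possibly from the fingertips lightly touching the tray floor. It was gone once the arm lifted.

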